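# Load the goldsmith's bench scale with its check weight

### The job

Free the scale's pan by pulling its red lock knob fully out. Then lift the brass check weight off its sloping rest, stand it upright on the round cork pad and let go, take it again from above and set it upright and centred inside the dark ring on the scale's pan, lowering it gently until the sprung pan takes it before you let go, neither dropping it nor driving the pan down towards its stop. Leave the pan free and carrying the released weight, and do not push the other tools and things about.

Things in the scene. Friction and masses are not known exactly. Their poses are not given: they have to be found in the camera images.
- weight: Brass check weight, about 0.4 kg: body 34 mm in diameter, 46 mm long, then neck 12 mm in diameter, 14 mm long, then knob 22 mm in diameter, 16 mm long; 76 mm in all. Origin at the centre of its flat foot, z along its axis to the knob; centre of mass 30 mm from the foot. It starts lying in the rest, knob uppermost, axis 40 degrees above level, towards the rest's +x.
- weight_knob (a point): Centre of the weight's knob, on its axis 68 mm from the foot.
- rest: Fixed dark-wood rest: base 100 x 66 x 10 mm, two sloping 8 mm rods, 26 mm wide over all, under the weight, and a 22 mm wide stop at its foot. Origin on the bench under the base's centre, x horizontal along the weight from foot to knob. The weight's foot centre lies at x = -35 mm, z = 48 mm. Both sides of the weight are open to the fingers.
- pad: Round cork pad, 80 mm in diameter, 5 mm thick, fixed flat on the bench; origin at the centre of its underside.
- pad_top (a point): Centre of the cork pad's top.
- scale: White bench scale, fixed: housing 190 (x) x 150 (y) mm, top 45 mm above the bench; origin on the bench under its centre, its front with the lock knob faces its -x. A clear square draught shield, 110 mm inside, 3 mm walls, rises to 90 mm above the bench about the pan.
- pan_top (a point): Centre of the flat top of the round steel pan (80 mm in diameter), 65 mm above the bench when empty; it moves with the pan. It lies at x = 25 mm, y = 0 of the scale. A dark ring, 46 mm inner diameter, is marked about it.
- pan (a joint): How far the sprung pan has sunk, m: 0 empty, stop at 0.014. The weight makes it sink about 0.005. It cannot sink while the lock knob is home.
- lock_grip (a point): Centre of the red lock knob, a cylinder 24 mm in diameter and 16 mm long with its axis along the scale's x, standing in front of the scale 31 mm above the bench, 33 mm off the front face when home. It can be pinched from above, the fingers closing along the scale's y.
- lock (a joint): How far the lock knob has been pulled out towards the scale's -x, m: 0 home (pan locked), 0.024 fully out (pan free). A detent holds it at both ends; about 5 to 10 N is needed to pass it.
- small_weight: Bystander: small upright steel weight, 24 mm in diameter, 44 mm high; origin under its centre.
- screwdriver: Bystander: screwdriver lying on the bench along its x.
- file: Bystander: flat hand file with a round wooden handle, 250 mm long, lying along its x.
- jar: Bystander: small amber jar, 44 mm in diameter, 50 mm high; origin under its centre.
- tin: Bystander: flat open tin, 85 x 65 x 20 mm; origin under its centre.
- pliers: Bystander: pliers with blue handles, lying flat, about 170 mm long along x.
Mind the look-alikes: they are no part of the job. Several things have the shape of the pad; the one meant has the colours described above. There is more than one size of the weight; the one meant has the size given above.

How it is judged (in metres and radians):
On the way, in this order (a step that is already met when the one before it is completed fails the run):
1. the lock knob is pulled fully out (past 20 mm) while the weight still lies in its rest (value of joint lock above 0.02 m and angle between weight's own z axis and vertical above 0.7 rad), for 0.1 s.
2. the weight stands upright on the cork pad (within 0.1 rad, its axis within 23 mm of the pad's centre, foot on the pad's top), let go (angle between weight's own z axis and vertical below 0.1 rad and horizontal distance between weight and pad_top below 0.023 m and distance between weight and pad_top below 0.0235 m and contact force between weight and pad above 1 N and contact force between the fingers and weight below 0.05 N and linear speed of weight below 0.02 m/s), for 0.2 s.
At the end, for the whole second after the job is handed in: The lock knob is out (past 20 mm) and the weight stands upright (within 0.08 rad) and at rest on the pan, its axis within 6 mm of the pan's centre (foot inside the dark ring), released, the pan sunk 3 to 9 mm under it (value of joint lock above 0.02 m and angle between weight's own z axis and vertical below 0.08 rad and horizontal distance between weight and pan_top below 0.006 m and z of weight in the frame of pan_top between -0.003 and 0.003 m and contact force between weight and pan above 1.5 N and value of joint pan between 0.003 and 0.009 m and linear speed of weight below 0.02 m/s and contact force between the fingers and weight below 0.05 N); the robot touches nothing.
It fails at once if the pan is driven down towards its stop (more than 10 mm) (value of joint pan above 0.01 m).
It fails at once if the weight is dropped or slammed onto the pan (pan moving down faster than 0.2 m/s) (velocity of joint pan above 0.2 m/s).
It fails at once if one of the other tools or things is pushed more than 30 mm (distance of any of small_weight, screwdriver, file, jar, tin, pliers from where it was at the start of the episode above 0.03 m).
It also fails if it takes over 64 s, if anything falls off the work surface, if the arm or the gripper's body presses on something with over 40 N, if the wrist force passes 120 N, or if a joint passes its speed limit or range.

### The arm

A 6-joint arm with a two-finger parallel gripper is mounted at the origin on the work surface. World frame = base frame: x ahead of the robot, y to its left, z up, the work surface at z = 0. Lengths are in mm, angles in rad, forces in N, time in s.
With the tool pointing down it reaches from about 275 to 825 mm from the base axis. Payload 5.2 kg.
Tool frame: the origin (TCP) lies at the very end of the fingers, on their centre line; the grasp point (between the pads) lies 19 mm behind it; z points along the fingers, y is the line along which they close (so a half turn about z gives the same grasp; the last joint's range is limited). The gripper opens to 93 mm and grips with 3 to 60 N. Pads are 15 mm wide; open, the fingers measure 128 mm over their backs; the gripper's body (75 mm by 188 mm) begins 65 mm behind the grasp point.
Start: joints at [-0.203, 0.259, 1.535, -0, 1.348, -0.203], TCP at [550.005, 0.023, 218.653] pointing down, gripper open.
Joint ranges: [-3.14, 3.14], [-0.91, 2.08], [0.19, 2.58], [-1.22, 4.36], [0.22, 2.71], [-3.12, 3.12]. Speed limits (rad/s): [2.57, 2.57, 3.14, 3.14, 3.14, 3.14].

### API

Orientations are given as a rotation vector (axis times angle).
In Python, from station import status, grab_frame, camera_model, ticket gives the robot as it stands.
- The arm moves only by the shell command python3 -m inch 'ROWS' [FORCE]. ROWS is a JSON object of lists of equal length, an entry for each row: "gripper": the closure, from 0 (fully open) to 1 (shut); "translation": the shift along the world's x, y, z each as a share of 40 mm, from -1 to 1, a list of three; "turn": the turn, a rotation vector about the world's x, y, z each as a share of 6 degrees, from -1 to 1, a list of three. In form: {"gripper": [gripper, ...], "translation": [[tx, ty, tz], ...], "turn": [[wx, wy, wz], ...]}. A call has 1 to 20 rows; each row shifts and turns the commanded pose from where the row before left it; what a row does not reach is not made up. A row lasts 1/10 s, in which the tool goes at most 50 mm and 8.59 degrees, less where a joint would pass 70% of its speed; a pose out of reach is approached as far as the arm can. A call with a number of a shift or a turn outside -1 to 1 is refused whole. A call with a gripper value outside its range is refused whole. The fingers move at their own pace and stop on an object; FORCE is the grip in N (left out, the last holds). Time passes only in rows, so rows that do not move let the fingers close. It gives the time, the measured TCP pose, the force, the opening and the grip force at its end, in the units of the state.
- status.observe(): the state, without advancing time (a new reading comes with each control period).
- grab_frame(name): name is "scene" or "side" or "wrist"; returns (picture, depth): 480x640x3 uint8, red, green, blue; 480x640 float32, mm along the optical axis (not along the pixel's ray), 0 where there is no reading.
- camera_model(name): a dict with "vertical_fov" (degrees; the focal length in pixels is half the picture's height over the tangent of half this angle, whatever the lens; pixels are square), "cx", "cy" (the principal point, pixels), "camera_from_world" (4x4, takes a point from world to camera coordinates); the wrist camera has in their place "mount" (4x4, takes a point from camera to tool coordinates, whose origin is the TCP and whose axes are the flange's). Camera axes: x right, y up, looking along -z (the intrinsics and any distortion apply to the point x, -y, -z); pixel columns grow to the right and rows downward; lengths in mm; the calibration is good to about 2 mm. A picture is of the moment at which its call begins: read the wrist's pose just before it. camera_model takes no time and is no camera call.
- ticket.close_job(): hands the job in; it is judged then, once.
The state is a dict: "time": time; "joint_positions": joint angles; "joint_vel": joint speeds; "joint_torque": joint torques, N m; "tool_pos": TCP position; "orientation": TCP orientation; "force": force on the tool from outside, world axes, zero at the start; "moment": the same for the moment, N m; "grip_width": finger opening in mm; "gripper_force": force on a finger pad.
Only numpy, scipy, OpenCV 4.12 (cv2) and the standard library are available. Lean on these libraries where they do the work, as an engineer would, in place of code of your own. Each camera call takes 0.05 s, during which the arm holds its last target. There are 200 camera calls.

## Working session

There is one attempt and no reset: what is moved stays moved. The work goes in short steps, Python scripts to look and compute and a shell command to move; the robot and the scene stay as the last step left them, time stands still between calls to the robot, and variables do not carry over. Pictures are saved under pics/ and viewed, at most 10 in all, crops included, and the job is handed in when it is done.

```bash
ls; mkdir -p pics; cat > h.py <<'E'
import numpy as np, cv2
from station import status, grab_frame, camera_model, ticket
from scipy.spatial.transform import Rotation as R
def cam(n, st=None):
    m=camera_model(n); f=240/np.tan(np.radians(m["vertical_fov"])/2)
    if n=="wrist":
        T=np.eye(4);T[:3,:3]=R.from_rotvec(st["orientation"]).as_matrix();T[:3,3]=st["tool_pos"]
        W=T@np.array(m["mount"])
    else: W=np.linalg.inv(np.array(m["camera_from_world"]))
    return f,m["cx"],m["cy"],W,m
def snap(n):
    st=status.observe(); im,d=grab_frame(n)
    f,cx,cy,W,m=cam(n,st)
    k=len(__import__('glob').glob('pics/*.npz'))
    np.savez(f'pics/{n}{k}.npz',im=im,d=d,f=f,cx=cx,cy=cy,W=W)
    cv2.imwrite(f'pics/{n}{k}.png',im[:,:,::-1]); print(f'pics/{n}{k}')
def pt(fn,u,v,depth=None,z=None):
    D=np.load(fn); W=D['W']
    r=np.array([(u-D['cx'])/D['f'],-(v-D['cy'])/D['f'],-1.])
    w=W[:3,:3]@r; o=W[:3,3]
    if z is not None: return o+w*(z-o[2])/w[2]
    if depth is None: depth=np.median(D['d'][v-1:v+2,u-1:u+2])
    return o+w*depth
def cloud(fn):
    D=np.load(fn); v,u=np.mgrid[:480,:640]; d=D['d']
    c=np.stack([(u-D['cx'])/D['f']*d,-(v-D['cy'])/D['f']*d,-d],-1)
    return c@D['W'][:3,:3].T+D['W'][:3,3]
E
python3 - <<'E'
from h import *
for n in("scene","side","wrist"):
    snap(n)
    m=camera_model(n); print({k:v for k,v in m.items() if k not in("camera_from_world","mount")})
print(status.observe())
E
```

```text
pics
pics/scene0
{'vertical_fov': 48.54720716848384, 'cx': 317.43171951368845, 'cy': 239.19753585271928}
pics/side1
{'vertical_fov': 57.04746577119497, 'cx': 313.2557294949628, 'cy': 248.3480071554299}
pics/wrist2
{'vertical_fov': 62.66375798917922, 'cx': 321.4249845776849, 'cy': 236.0879394650963}
{'time': 0.15, 'joint_positions': array([-2.02803804e-01,  2.59180704e-01,  1.53576568e+00, -3.37902338e-05,
        1.34797684e+00, -2.02785610e-01]), 'joint_vel': array([-0.00040946, -0.00199145, -0.00499955,  0.00235403,  0.0021291 ,
       -0.00175225]), 'joint_torque': array([ 1.84710952e-03, -4.37643743e+01, -2.84233278e+01,  7.19930883e-02,
        3.80130450e-02, -3.72983607e-06]), 'tool_pos': array([5.49618530e+02, 8.74838052e-02, 2.18032416e+02]), 'orientation': array([-2.22068037e+00, -2.22065660e+00,  1.19274619e-03]), 'force': array([-0.66919508,  0.22319516, -0.1577174 ]), 'moment': array([0.02750761, 0.01681177, 0.02085777]), 'gripper_force': 0.0, 'grip_width': 93.08575504192338}
```

View pics/scene0.png

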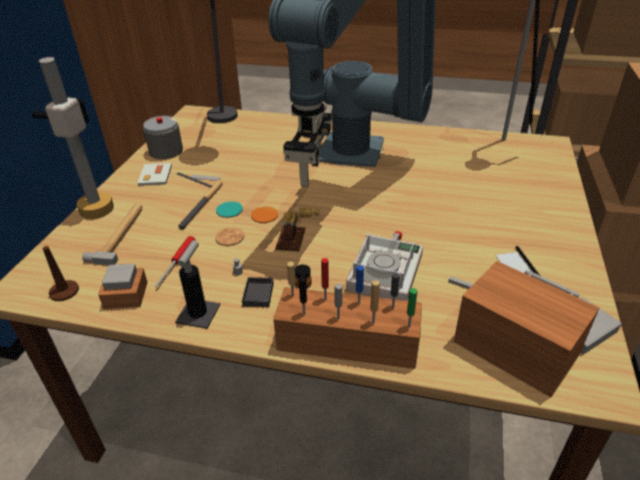

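View pics/side1.png

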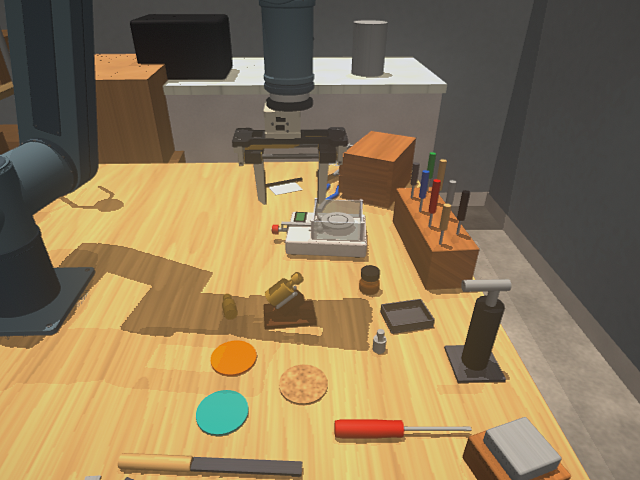

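The scene view shows the scale at (385,265) with its red knob at (398,236). The brass weight in the dark rest is at (293,228), and a smaller brass look-alike stands behind it at about (312,213). There are three discs: speckled cork at (230,236), orange at (264,214) and teal at (229,209). In the side view the knob is at (276,229), the weight in the rest at (285,290), the small brass weight at (229,306) and the cork pad at (303,384). The cork disc and the weight in the rest fit the description. Next I measure both and confirm in an enlarged crop.

```bash
python3 - <<'E'
from h import *
S='pics/side1.npz';C='pics/scene0.npz'
for n,u,v in[("knob",276,229),("wknob",297,278),("body",280,293),("lookalike",229,303),("cork",303,384),("orange",234,357),("pan",338,219),("restbase",290,322),("smallw",379,342),("jar",370,270),("tin",407,316)]:
    print('side',n,pt(S,u,v).round(1))
for n,u,v in[("knob",398,236),("cork",230,236),("orange",264,214),("pan",384,261),("tin",258,291),("file",200,210)]:
    print('scene',n,pt(C,u,v).round(1))
im=cv2.imread('pics/side1.png')
a=cv2.resize(im[180:420,190:390],None,fx=3,fy=3,interpolation=cv2.INTER_CUBIC)[:,:,:]
a=cv2.resize(im[185:415,190:390],(522,600),interpolation=cv2.INTER_CUBIC)
cv2.imwrite('pics/crop1.png',a)
E
```

```text
side knob [504.5 211.6  34.3]
side wknob [555.9 -75.7  97.3]
side body [523.9 -84.   69.7]
side lookalike [421.8 -55.1  24.4]
side cork [ 563.3 -240.8    4.1]
side orange [ 443.6 -177.6    3.9]
side pan [655.6 204.6  63.5]
side restbase [540.9 -96.3   8.7]
side smallw [ 697.9 -170.8   24.9]
side jar [706.8  12.5  48.5]
side tin [770.1 -78.4   1.1]
scene knob [521.5 225.   45.1]
scene cork [ 567.8 -233.1    6.8]
scene orange [ 444.8 -174.5    5.5]
scene pan [655.5 206.   66.1]
scene tin [760.3 -85.7   4.5]
scene file [ 457.7 -372.5    0.5]
```

View pics/crop1.png

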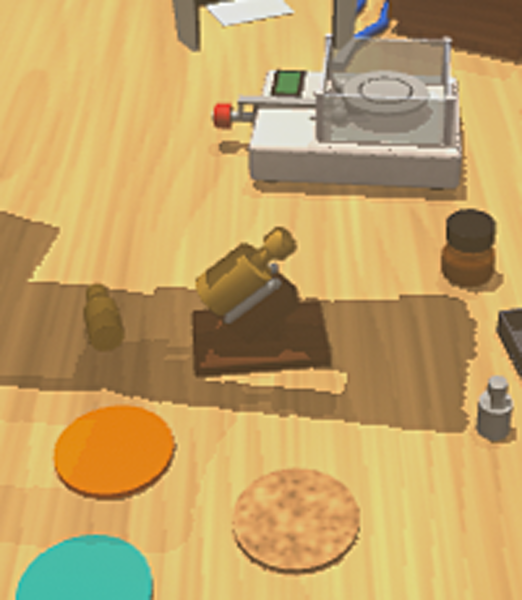

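View pics/wrist2.png

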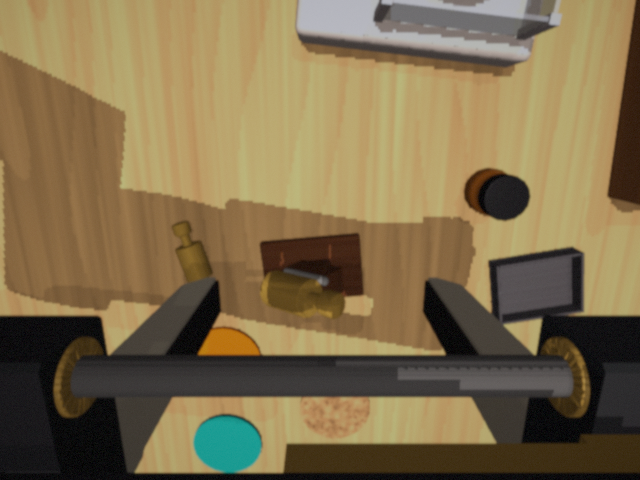

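The crop confirms the targets. The speckled cork disc at (296,520) is the pad; the orange and teal discs are not. The large brass weight at (245,275), lying in the dark rest, is the right one; the small brass one at (103,318) is a look-alike. The wrist view shows the rest with the weight at (305,292). Next I fit the shapes from the depth clouds.

```bash
cat > fit.py <<'E'
from h import *
import sys
def rect(p,name):
    if len(p)<20: print(name,len(p)); return
    (c,s,a)=cv2.minAreaRect(p[:,:2].astype(np.float32)); print(name,len(p),np.round(c,1),np.round(s,1),round(a,1))
def run(fn):
    P=cloud(fn); D=np.load(fn); im=D['im'].astype(int); ok=D['d']>0
    hsv=cv2.cvtColor(D['im'],cv2.COLOR_RGB2HSV).astype(int)
    def near(x,y,r): return ok&(np.hypot(P[...,0]-x,P[...,1]-y)<r)
    sc=near(640,210,150)&(abs(P[...,2]-45)<4)&(hsv[...,1]<60); rect(P[sc],fn+' scale top')
    pn=near(655,205,48)&(abs(P[...,2]-65)<3); rect(P[pn],' pan'); 
    if pn.sum()>20: print('  z',np.median(P[pn][:,2]).round(1))
    k=near(505,215,45)&(hsv[...,1]>150)&((hsv[...,0]<7)|(hsv[...,0]>173))&(P[...,2]>12); 
    if k.sum(): print(' redknob',k.sum(),'min',np.percentile(P[k],2,0).round(1),'max',np.percentile(P[k],98,0).round(1))
    for nm,x,y in(('cork',565,-237),):
        c=near(x,y,60)&(abs(P[...,2]-5)<2.5)&(P[...,2]>3); rect(P[c],nm+' z%.1f'%np.median(P[c][:,2]) if c.sum() else nm)
    r=near(535,-90,75)&(abs(P[...,2]-10)<3); rect(P[r],' restbase')
    w=near(535,-85,60)&(P[...,2]>48)&(hsv[...,1]>100)&(hsv[...,0]<35)
    if w.sum()>30:
        q=P[w]; u,s,vt=np.linalg.svd(q-q.mean(0),full_matrices=False); a=vt[0]*np.sign(vt[0,0])
        print(' weight',w.sum(),q.mean(0).round(1),'axis',a.round(3),'elev',np.degrees(np.arcsin(a[2])).round(1),'yaw',np.degrees(np.arctan2(a[1],a[0])).round(1),'min',q.min(0).round(1),'max',q.max(0).round(1))
for f in sys.argv[1:]: run(f)
E
python3 fit.py pics/scene0.npz pics/side1.npz pics/wrist2.npz
python3 -c "
from h import *
print(np.round(camera_model('wrist')['mount'],3))"
```

```text
pics/scene0.npz scale top 831 [624.8 209.2] [149.4 209.3] 83.7
 pan 423 [649.6 206.1] [78.2 67.8] 84.6
  z 65.8
 redknob 16 min [499.2 219.8  36.3] max [515.1 231.5  47.1]
cork z5.2 357 [ 565.7 -241.9] [111.4 106.1] 4.7
 restbase 335 [542.4 -65.8] [103.1  67. ] 5.3
 weight 228 [551.9 -60.8 114.7] axis [0.037 0.02  0.999] elev 87.6 yaw 28.0 min [502.9 -81.8  48.8] max [582.9 -25.5 574.4]
pics/side1.npz scale top 966 [620.8 201.8] [144.3 206.2] 82.1
 pan 235 [655.4 217.4] [50.8 75.2] 85.7
  z 63.4
 redknob 31 min [494.7 209.6  32.5] max [507.2 218.6  42.4]
cork z4.2 1225 [ 563.7 -238.1] [78.7 79.3] 65.6
 restbase 777 [539.1 -70.2] [99.  67.5] 4.3
 weight 663 [531.5 -76.1  76.5] axis [0.135 0.199 0.971] elev 76.1 yaw 55.9 min [494.7 -89.3  48. ] max [567.  -25.4 334.6]
pics/wrist2.npz scale top 7893 [622. 148.] [ 42.7 186.6] 88.9
 pan 0
cork z5.7 2376 [ 558.6 -247.7] [56.5 88. ] 89.7
 restbase 3266 [538.9 -65. ] [100.2  66.1] 5.1
 weight 3055 [532.6 -61.3  78.9] axis [ 0.893 -0.003  0.451] elev 26.8 yaw -0.2 min [494.1 -82.1  48. ] max [567.9 -48.6 105.1]
[[-1.00000e-03  9.63000e-01  2.69000e-01  7.47790e+01]
 [ 1.00000e+00  1.00000e-03  1.00000e-03 -2.71000e-01]
 [ 1.00000e-03  2.69000e-01 -9.63000e-01 -1.66742e+02]
 [ 0.00000e+00  0.00000e+00  0.00000e+00  1.00000e+00]]
```

```bash
python3 -m inch '{"gripper":[0,0,0,0,0,0,0,0,0,0,0,0,0,0,0,0,0,0,0],"translation":[[-0.07,0.33,0],[-0.07,0.33,0],[-0.07,0.33,0],[-0.07,0.33,0],[-0.07,0.33,0],[-0.07,0.33,0],[-0.07,0.33,0],[-0.07,0.33,0],[-0.07,0.33,0],[-0.07,0.33,0],[-0.07,0.33,0],[-0.07,0.33,0],[-0.07,0.33,0],[-0.07,0.33,0],[-0.07,0.33,0],[-0.07,0.33,0],[-0.07,0.33,0],[0,0,0],[0,0,0]],"turn":[[0,0,-1],[0,0,-1],[0,0,-1],[0,0,-1],[0,0,-1],[0,0,-1],[0,0,-1],[0,0,-1],[0,0,-1],[0,0,-1],[0,0,-1],[0,0,-1],[0,0,-1],[0,0,-1],[0,0,-1],[0,0,-1],[0,0,-0.2],[0,0,0],[0,0,0]]}'
python3 - <<'E'
from h import *
snap("wrist");snap("scene");snap("side")
E
python3 fit.py pics/wrist3.npz pics/scene4.npz pics/side5.npz
```

```text
time: 2.05
tool_pos: [502.3, 224.3, 218.4]
orientation: [3.135, -0.195, -0.001]
force: [0.1, -0.2, -0.2]
grip_width: 93.1
gripper_force: 0.0
pics/wrist3
pics/scene4
pics/side5
pics/wrist3.npz scale top 17050 [600.6 212.3] [148.5 138.9] 83.5
 pan 6447 [638.7 208. ] [79.6 49. ] 82.6
  z 66.0
 redknob 488 min [495.6 174.9  34. ] max [522.9 233.4 336.5]
cork 0
 restbase 4320 [537.3 -52.6] [100.3  44.3] 4.9
pics/scene4.npz scale top 843 [626.6 209.2] [149.6 206.5] 83.5
 pan 414 [649.4 206.6] [77.1 66.6] 83.4
  z 65.8
 redknob 22 min [497.3 206.1  35.9] max [537.  230.8 403.1]
cork z5.1 361 [ 568.  -239.8] [109.  110.6] 69.2
 restbase 330 [541.8 -66.2] [104.7  67.3] 5.5
 weight 201 [550.3 -61.7  74.8] axis [ 0.436 -0.056  0.898] elev 63.9 yaw -7.3 min [505.1 -84.6  48.1] max [572.  -49.5 106.4]
pics/side5.npz scale top 992 [619.8 201.3] [146.4 204.5] 83.7
 pan 222 [653.9 216.5] [52.7 77.8] 87.7
  z 63.4
 redknob 35 min [485.4 207.1  31.5] max [507.2 220.5 156.6]
cork z4.2 1288 [ 563.  -238.3] [79.5 78.7] 40.4
 restbase 774 [539.5 -70.3] [99.1 67.3] 3.8
 weight 662 [531.7 -76.8  73. ] axis [0.857 0.192 0.478] elev 28.5 yaw 12.6 min [494.7 -89.1  48. ] max [567.  -53.2 102.9]
```

View pics/wrist3.png

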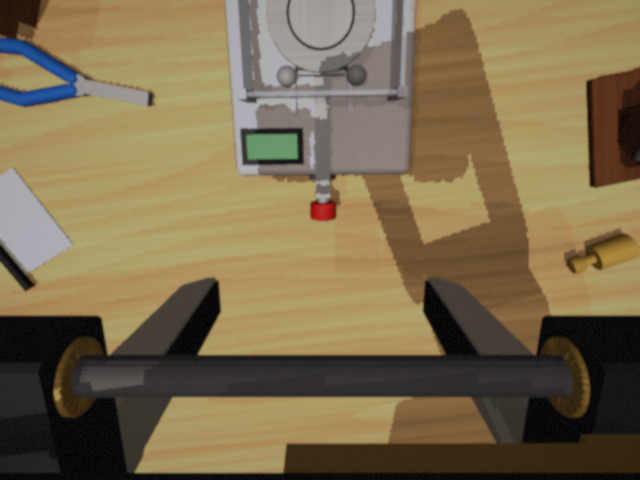

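The wrist view shows the red knob at (323,210) in front of the scale, the display at (272,146) and the pan ring centred at about (320,13). The scale's sides run vertically in the picture, so the tool yaw matches the scale.

```bash
python3 - <<'E'
from h import *
f='pics/wrist3.npz'; D=np.load(f)
hsv=cv2.cvtColor(D['im'],cv2.COLOR_RGB2HSV)
m=(hsv[...,1]>150)&((hsv[...,0]<7)|(hsv[...,0]>173)); m[:180]=0;m[240:]=0;m[:,:290]=0;m[:,360:]=0
P=cloud(f)[m]; print(m.sum(), np.percentile(P,[3,50,97],axis=0).round(1))
v,u=np.where(m);print(u.min(),u.max(),v.min(),v.max())
for z in(31,43): print(z,pt(f,u.mean(),v.mean(),z=z).round(1))
# two-view triangulation: side knob pixel
def ray(f,u,v):
    a=pt(f,u,v,depth=100.);o=np.load(f)['W'][:3,3];d=a-o;return o,d/np.linalg.norm(d)
def tri(r):
    A=sum(np.eye(3)-np.outer(d,d) for o,d in r);b=sum((np.eye(3)-np.outer(d,d))@o for o,d in r);return np.linalg.solve(A,b)
print('tri',tri([ray(f,u.mean(),v.mean()),ray('pics/side1.npz',276,229),]).round(1))
P=cloud('pics/side1.npz');h=cv2.cvtColor(np.load('pics/side1.npz')['im'],cv2.COLOR_RGB2HSV)
m=(h[...,1]>150)&((h[...,0]<7)|(h[...,0]>173)); m[:200]=0;m[260:]=0;m[:,:255]=0;m[:,300:]=0
v,u=np.where(m);print('side px',u.min(),u.max(),v.min(),v.max())
t=-7
E
```

```text
412 [[496.  212.9  34.7]
 [503.7 222.9  42.1]
 [510.3 233.1  44.8]]
311 335 201 220
31 [501.3 223.2  31. ]
43 [503.9 222.9  43. ]
tri [502.3 223.1  27.9]
side px 272 277 225 230
```

```bash
python3 -m inch '{"gripper":[0,0,0,0,0,0,0,0,0,1,1,1,1,1,1],"translation":[[0,-0.03,-0.7],[0.02,0,-0.8],[0,0,-0.8],[0,0,-0.8],[0,0,-0.8],[0,0,-0.7],[0,0,-0.4],[0,0,-0.15],[0,0,0],[0,0,0],[0,0,0],[0,0,0],[0,0,0],[0,0,0],[0,0,0]],"turn":[[0,0,0],[0,0,0],[0,0,0],[0,0,0],[0,0,0],[0,0,0],[0,0,0],[0,0,0],[0,0,0],[0,0,0],[0,0,0],[0,0,0],[0,0,0],[0,0,0],[0,0,0]]}' 45
```

```text
time: 3.7
tool_pos: [503.3, 223.3, 12.8]
orientation: [-3.135, 0.197, -0.0]
force: [-0.2, -1.0, -0.1]
grip_width: 49.4
gripper_force: 0.0
```

```bash
python3 -m inch '{"gripper":[1,1,1,1,1,1,1],"translation":[[0,0,0],[0,0,0],[0,0,0],[0,0,0],[0,0,0],[0,0,0],[0,0,0]],"turn":[[0,0,0],[0,0,0],[0,0,0],[0,0,0],[0,0,0],[0,0,0],[0,0,0]]}'
python3 -m inch '{"gripper":[1,1,1,1,1,1,1,1,1,1,1,1],"translation":[[-0.05,0.006,0],[-0.05,0.006,0],[-0.05,0.006,0],[-0.05,0.006,0],[-0.05,0.006,0],[-0.05,0.006,0],[-0.05,0.006,0],[-0.05,0.006,0],[-0.05,0.006,0],[-0.05,0.006,0],[0,0,0],[0,0,0]],"turn":[[0,0,0],[0,0,0],[0,0,0],[0,0,0],[0,0,0],[0,0,0],[0,0,0],[0,0,0],[0,0,0],[0,0,0],[0,0,0],[0,0,0]]}'
```

```text
time: 4.4
tool_pos: [503.1, 222.9, 12.6]
orientation: [3.135, -0.197, -0.0]
force: [-1.2, -4.6, -0.1]
grip_width: 22.8
gripper_force: 45.0
time: 5.6
tool_pos: [483.3, 225.1, 12.6]
orientation: [3.135, -0.197, 0.001]
force: [1.6, -6.3, -0.5]
grip_width: 23.0
gripper_force: 45.0
```

```bash
python3 -m inch '{"gripper":[1,1,1,1,1,1],"translation":[[-0.05,0.006,0],[-0.05,0.006,0],[-0.05,0.006,0],[-0.025,0.003,0],[0,0,0],[0,0,0]],"turn":[[0,0,0],[0,0,0],[0,0,0],[0,0,0],[0,0,0],[0,0,0]]}'
```

```text
time: 6.2
tool_pos: [479.2, 225.5, 12.7]
orientation: [3.135, -0.197, 0.009]
force: [8.6, -8.0, -9.1]
grip_width: 22.9
gripper_force: 45.0
```

```bash
python3 -m inch '{"gripper":[0.4,0.4,0.4,0.4,0,0,0,0,0,0,0,0,0,0,0,0,0,0,0,0],"translation":[[0,0,0],[0,0,0],[0,0,0],[0,0,0],[0,0,0.3],[0,0,0.7],[0,0,1],[0,0,1],[0,0,1],[0.1,-0.4,1],[0.1,-0.7,0.15],[0.15,-0.9,0],[0.15,-0.9,0],[0.15,-0.9,0],[0.15,-0.9,0],[0.15,-0.9,0],[0.15,-0.9,0],[0.15,-0.8,0],[0,0,0],[0,0,0]],"turn":[[0,0,0],[0,0,0],[0,0,0],[0,0,0],[0,0,0],[0,0,0],[0,0,0],[0,0,0],[0,0,0],[0,0,0],[0,0,0],[0,0,0.5],[0,0,0.5],[0,0,0.5],[0,0,0.5],[0,0,0],[0,0,0],[0,0,0],[0,0,0],[0,0,0]]}'
python3 - <<'E'
from h import *
snap("side");snap("wrist")
P=cloud('pics/side6.npz');h=cv2.cvtColor(np.load('pics/side6.npz')['im'],cv2.COLOR_RGB2HSV)
m=(h[...,1]>150)&((h[...,0]<7)|(h[...,0]>173)); m[:200]=0;m[260:]=0;m[:,:235]=0;m[:,300:]=0
v,u=np.where(m);print('side px',u.min(),u.max(),v.min(),v.max(),np.median(P[m],0))
E
python3 fit.py pics/wrist7.npz
```

```text
time: 8.2
tool_pos: [526.0, -65.7, 219.2]
orientation: [-3.138, -0.129, -0.0]
force: [0.1, 0.4, -0.2]
grip_width: 92.9
gripper_force: 0.0
pics/side6
pics/wrist7
side px 262 268 224 229 [477.4964031  216.1763186   37.86024024]
pics/wrist7.npz scale top 9015 [586.1 173.3] [ 72.9 196.1] 82.3
 pan 1274 [641.  177.6] [15.9 58.4] 82.3
  z 65.8
 redknob 349 min [472.4 213.1  29.3] max [486.  223.6  43.8]
cork z5.7 5384 [ 571.3 -240.1] [ 99.7 107.4] 0.9
 restbase 4267 [538.4 -65. ] [100.1  66.1] 5.0
 weight 17978 [547.5 -86.6 288.5] axis [ 0.073 -0.093  0.993] elev 83.2 yaw -51.8 min [ 493.4 -130.1   48. ] max [567.7 -26.5 339.1]
```

View pics/wrist7.png

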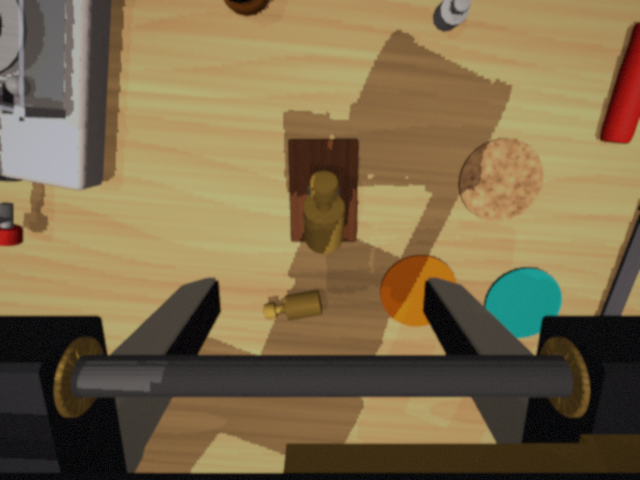

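Side and wrist views agree that the knob is now out: it was at x≈503 and is now at x≈479 (wrist pixel (8,236)). The weight lies in the rest, knob at (323,182) and body at (323,225). The cork pad is at (501,179). Next I check the weight's location against the rest.

```bash
python3 - <<'E'
from h import *
for f,y0 in(('pics/wrist2.npz',0),('pics/wrist7.npz',0)):
    P=cloud(f).reshape(-1,3); D=np.load(f); h=cv2.cvtColor(D['im'],cv2.COLOR_RGB2HSV).reshape(-1,3)
    c,s=np.cos(np.radians(5)),np.sin(np.radians(5)); q=P-[538.4,-65,0]
    q=np.c_[q[:,0]*c+q[:,1]*s,-q[:,0]*s+q[:,1]*c,q[:,2]]
    m=(D['d'].ravel()>0)&(abs(q[:,0])<60)&(abs(q[:,1])<40)&(q[:,2]>35)&(q[:,2]<120)&(h[:,1]>80)
    q=q[m]; e=np.radians(40)
    sax=(q[:,0]+35)*np.cos(e)+(q[:,2]-48)*np.sin(e); n=-(q[:,0]+35)*np.sin(e)+(q[:,2]-48)*np.cos(e)
    for a,b in((5,42),(62,74)):
        k=(sax>a)&(sax<b); print(f,a,b,k.sum(),'y',np.percentile(q[k,1],[2,98]).round(1),'n top',np.percentile(n[k],98).round(1))
    k=n>-5; print(' s range',np.percentile(sax[k],[1,99]).round(1))
f='pics/wrist7.npz';P=cloud(f);D=np.load(f)
# cork: circle from pixels
h=cv2.cvtColor(D['im'],cv2.COLOR_RGB2HSV);
for fn in('pics/wrist7.npz','pics/side1.npz'):
    P=cloud(fn); m=(np.load(fn)['d']>0)&(np.hypot(P[...,0]-565,P[...,1]+239)<44)&(P[...,2]>3.2)&(P[...,2]<9)
    p=P[m]; print('cork',len(p),cv2.minEnclosingCircle(p[:,:2].astype(np.float32)), p.mean(0).round(1))
    print(' local z bench',np.median(P[(np.hypot(P[...,0]-565,P[...,1]+239)<70)&(np.hypot(P[...,0]-565,P[...,1]+239)>50)][:,2]).round(2))
E
```

```text
pics/wrist2.npz 5 42 1383 y [-11.4  16.3] n top 17.3
pics/wrist2.npz 62 74 311 y [-8.1 10.4] n top 11.3
 s range [ 2.6 77.2]
pics/wrist7.npz 5 42 977 y [-15.9  15.6] n top 17.6
pics/wrist7.npz 62 74 290 y [-10.8  10.5] n top 11.5
 s range [ 2.8 77.3]
cork 5422 ((563.184814453125, -235.2342529296875), 40.26502990722656) [ 563.9 -234.8    5.7]
 local z bench 0.76
cork 1145 ((563.231201171875, -238.34335327148438), 40.321990966796875) [ 563.2 -240.2    4.4]
 local z bench -0.99
```

```bash
python3 -m inch '{"gripper":[0,0,0,0,0,0,0,0,0],"translation":[[-0.04,-0.01,-0.6],[-0.04,-0.01,-0.6],[-0.04,-0.01,-0.6],[-0.03,0,-0.6],[0,0,-0.6],[0,0,-0.6],[0,0,-0.4],[0,0,-0.25],[0,0,0]],"turn":[[-0.073,0.83,0],[-0.073,0.83,0],[-0.073,0.83,0],[-0.073,0.83,0],[0,0,0],[0,0,0],[0,0,0],[0,0,0],[0,0,0]]}'
python3 -m inch '{"gripper":[0.6,0.6,0.6,0.6,0.6,0.65,0.65,0.65,1,1,1,1,1,1,1],"translation":[[0,0,0],[0,0,0],[0,0,0],[0,0,0],[0,0,0],[0,0,0],[0,0,0],[0,0,0],[0,0,0],[0,0,0],[0,0,0],[0,0,0],[0,0,0],[0,0,0],[0,0,0]],"turn":[[0,0,0],[0,0,0],[0,0,0],[0,0,0],[0,0,0],[0,0,0],[0,0,0],[0,0,0],[0,0,0],[0,0,0],[0,0,0],[0,0,0],[0,0,0],[0,0,0],[0,0,0]]}' 30
python3 -c "
from h import *
o=status.observe()['orientation'];print(R.from_rotvec(o).as_matrix().round(3))"
```

```text
time: 9.2
tool_pos: [519.4, -65.5, 47.8]
orientation: [3.075, 0.131, -0.546]
force: [1.1, 0.4, -0.2]
grip_width: 93.0
gripper_force: 0.0
time: 10.7
tool_pos: [520.2, -66.9, 48.6]
orientation: [3.075, 0.129, -0.542]
force: [-0.4, -2.2, -0.5]
grip_width: 33.5
gripper_force: 30.0
[[ 0.936  0.084 -0.341]
 [ 0.078 -0.996 -0.03 ]
 [-0.342  0.002 -0.94 ]]
```

```bash
python3 -m inch '{"gripper":[1,1,1,1,1,1,1,1,1,1,1,1,1,1,1,1,1],"translation":[[0,0,0.2],[0,0,0.5],[0,0,0.6],[0,0,0.6],[0,0,0.1],[0.15,-0.45,0],[0.15,-0.47,0],[0.15,-0.47,0],[0.15,-0.47,0],[0.15,-0.47,0],[0.15,-0.47,0],[0.14,-0.47,0],[0.14,-0.47,0],[0.14,-0.47,0],[0,0,-0.5],[0,0,0],[0,0,0]],"turn":[[0,0,0],[0,0,0],[0,0,0],[0,0,0],[0,0,0],[0.081,-0.922,0],[0.081,-0.922,0],[0.081,-0.922,0],[0.081,-0.922,0],[0.081,-0.922,0],[0.081,-0.922,0],[0.081,-0.922,0],[0.081,-0.922,0],[0.081,-0.922,0],[0,0,0],[0,0,0],[0,0,0]]}'
cat > up.py <<'E'
from h import *
import sys
snap("side");snap("scene")
print(R.from_rotvec(status.observe()['orientation']).as_matrix().round(3))
E
python3 up.py
python3 - <<'E'
from h import *
a=cv2.imread('pics/side8.png')[200:420,200:440]; b=cv2.imread('pics/scene9.png')[170:270,180:290]
a=cv2.resize(a,(500,458)); b=cv2.resize(b,(300,273)); c=np.zeros((458,800,3),np.uint8); c[:,:500]=a; c[:273,500:]=b
cv2.imwrite('pics/crop2.png',c)
E
```

```text
time: 12.4
tool_pos: [572.2, -234.1, 107.6]
orientation: [-3.008, -0.125, -0.802]
force: [0.3, -0.8, -4.4]
grip_width: 33.4
gripper_force: 30.0
pics/side8
pics/scene9
[[ 0.863  0.085  0.498]
 [ 0.073 -0.996  0.044]
 [ 0.5   -0.002 -0.866]]
```

View pics/crop2.png

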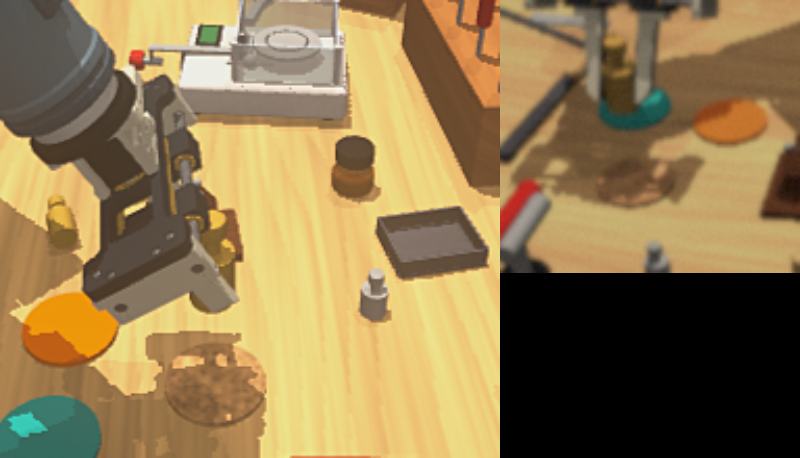

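The crops show the weight held upright between the fingers above the cork pad: weight at (213,262), pad at (215,383). Now I lower it.

```bash
python3 -m inch '{"gripper":[1,1,1,1,1,1,1,1],"translation":[[0.02,-0.04,-0.3],[0,0,-0.6],[0,0,-0.6],[0,0,-0.4],[0,0,-0.15],[0,0,-0.05],[0,0,0],[0,0,0]],"turn":[[0,0,0],[0,0,0],[0,0,0],[0,0,0],[0,0,0],[0,0,0],[0,0,0],[0,0,0]]}'
python3 -m inch '{"gripper":[1,1,1,1,1],"translation":[[0,0,-0.02],[0,0,-0.02],[0,0,-0.02],[0,0,0],[0,0,0]],"turn":[[0,0,0],[0,0,0],[0,0,0],[0,0,0],[0,0,0]]}'
```

```text
time: 13.3
tool_pos: [574.6, -237.2, 25.8]
orientation: [-3.01, -0.127, -0.808]
force: [0.2, -0.5, -3.1]
grip_width: 33.3
gripper_force: 30.0
time: 13.8
tool_pos: [573.8, -236.8, 22.2]
orientation: [-3.009, -0.126, -0.806]
force: [0.2, 0.2, -3.7]
grip_width: 33.5
gripper_force: 30.0
```

```bash
python3 -m inch '{"gripper":[1,1,1,1,1],"translation":[[0,0,-0.03],[0,0,-0.03],[0,0,-0.02],[0,0,0],[0,0,0]],"turn":[[0,0,0],[0,0,0],[0,0,0],[0,0,0],[0,0,0]]}'
python3 -m inch '{"gripper":[1,1,1,1],"translation":[[0,0,-0.02],[0,0,-0.01],[0,0,0],[0,0,0]],"turn":[[0,0,0],[0,0,0],[0,0,0],[0,0,0]]}'
```

```text
time: 14.3
tool_pos: [573.8, -236.7, 19.0]
orientation: [-3.009, -0.126, -0.806]
force: [0.9, -1.0, -3.5]
grip_width: 33.4
gripper_force: 30.0
time: 14.7
tool_pos: [573.8, -236.7, 17.9]
orientation: [-3.009, -0.126, -0.806]
force: [-0.2, 0.3, -3.4]
grip_width: 33.7
gripper_force: 30.0
```

```bash
python3 -m inch '{"gripper":[1,1,1,1],"translation":[[0,0,-0.02],[0,0,-0.01],[0,0,0],[0,0,0]],"turn":[[0,0,0],[0,0,0],[0,0,0],[0,0,0]]}'
python3 -m inch '{"gripper":[1,1,1,1],"translation":[[0,0,-0.015],[0,0,-0.01],[0,0,0],[0,0,0]],"turn":[[0,0,0],[0,0,0],[0,0,0],[0,0,0]]}'
```

```text
time: 15.1
tool_pos: [574.0, -236.8, 17.5]
orientation: [-3.009, -0.127, -0.807]
force: [-5.6, 2.4, 6.8]
grip_width: 33.5
gripper_force: 30.0
time: 15.5
tool_pos: [574.1, -236.8, 17.4]
orientation: [-3.009, -0.127, -0.809]
force: [-11.2, 2.3, 14.7]
grip_width: 33.4
gripper_force: 30.0
```

```bash
python3 -m inch '{"gripper":[1,1,0.6,0.5,0.4,0.3,0.2,0.1,0,0,0,0],"translation":[[0,0,0.02],[0,0,0],[0,0,0],[0,0,0],[0,0,0],[0,0,0],[0,0,0],[0,0,0],[0,0,0],[0,0,0],[0,0,0],[0,0,0]],"turn":[[0,0,0],[0,0,0],[0,0,0],[0,0,0],[0,0,0],[0,0,0],[0,0,0],[0,0,0],[0,0,0],[0,0,0],[0,0,0],[0,0,0]]}'
python3 -m inch '{"gripper":[0,0,0,0,0,0,0,0,0,0,0,0],"translation":[[-0.1,-0.01,0.17],[-0.25,-0.02,0.43],[-0.5,-0.04,0.87],[-0.5,-0.04,0.87],[-0.5,-0.04,0.87],[-0.25,-0.02,0.43],[0.2,0.02,0],[0.2,0.02,0],[0.2,0.02,0],[0.2,0.02,0],[0.2,0.02,0],[0.2,0.02,0]],"turn":[[0,0,0],[0,0,0],[0,0,0],[0,0,0],[0,0,0],[0,0,0],[-0.073,0.83,0],[-0.073,0.83,0],[-0.073,0.83,0],[-0.073,0.83,0],[-0.073,0.83,0],[-0.073,0.83,0]]}'
python3 -m inch '{"gripper":[0,0],"translation":[[0,0,0],[0,0,0]],"turn":[[0,0,0],[0,0,0]]}'
python3 - <<'E'
from h import *
snap("wrist");snap("side")
print(R.from_rotvec(status.observe()['orientation']).as_matrix().round(3))
a=cv2.imread('pics/side11.png')[200:420,200:440]; b=cv2.imread('pics/wrist10.png')
a=cv2.resize(a,(360,330)); b=cv2.resize(b,(440,330));cv2.imwrite('pics/crop3.png',np.hstack([a,b]))
E
```

```text
time: 16.7
tool_pos: [573.8, -236.7, 16.5]
orientation: [-3.009, -0.126, -0.806]
force: [-0.9, -0.4, 0.5]
grip_width: 92.8
gripper_force: 0.0
time: 17.9
tool_pos: [537.8, -239.1, 163.2]
orientation: [3.137, 0.13, -0.005]
force: [0.4, -0.4, -0.5]
grip_width: 93.2
gripper_force: 0.0
time: 18.1
tool_pos: [537.7, -238.3, 161.7]
orientation: [-3.138, -0.133, 0.0]
force: [0.1, 0.1, -0.4]
grip_width: 93.1
gripper_force: 0.0
pics/wrist10
pics/side11
[[ 0.997  0.083 -0.   ]
 [ 0.083 -0.997  0.   ]
 [ 0.    -0.    -1.   ]]
```

View pics/crop3.png

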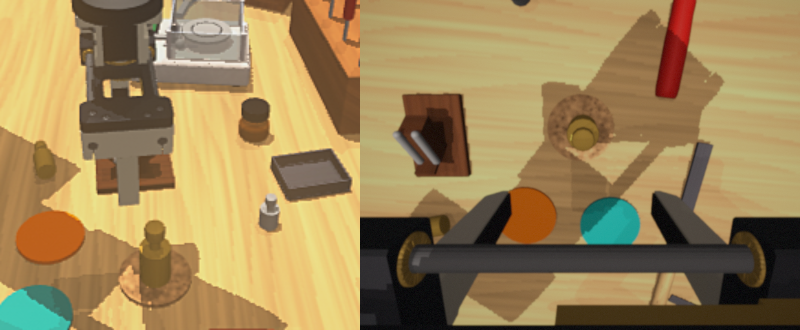

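The weight stands upright on the cork pad: side crop (155,255), wrist crop (583,130). It is released and the fingers are clear. Next I measure its knob from the wrist cloud and check with the side view.

```bash
python3 - <<'E'
from h import *
for f in('pics/wrist10.npz','pics/side11.npz'):
    P=cloud(f);ok=(np.load(f)['d']>0)&(np.hypot(P[...,0]-564,P[...,1]+237)<40)
    for a,b in((76,86),(62,76),(47,54),(15,45)):
        p=P[ok&(P[...,2]>a)&(P[...,2]<b)]
        if len(p)>8: print(f,a,b,len(p),'enc',[np.round(x,1) for x in cv2.minEnclosingCircle(p[:,:2].astype(np.float32))],'min',np.percentile(p,2,0).round(1),'max',np.percentile(p,98,0).round(1),'mean',p.mean(0).round(1))
E
```

```text
pics/wrist10.npz 76 86 873 enc [array([ 563.7, -237.5]), np.float64(10.9)] min [ 554.7 -246.9   78.3] max [ 573.8 -228.    83. ] mean [ 564.5 -237.5   81.3]
pics/wrist10.npz 62 76 45 enc [array([ 567.4, -236.5]), np.float64(10.1)] min [ 568.1 -245.6   69.2] max [ 574.6 -227.8   75.9] mean [ 572.8 -235.9   72.8]
pics/wrist10.npz 47 54 827 enc [array([ 563.7, -237.5]), np.float64(17.0)] min [ 552.  -253.2   49.6] max [ 579.8 -221.8   53.2] mean [ 569.4 -236.9   51.6]
pics/wrist10.npz 15 45 150 enc [array([ 568.7, -237.2]), np.float64(16.0)] min [ 569.7 -250.8   16.3] max [ 580.5 -222.1   44.7] mean [ 577.9 -236.    31.1]
pics/side11.npz 76 86 127 enc [array([ 563.1, -241.3]), np.float64(11.0)] min [ 554.8 -251.3   76.3] max [ 573.3 -232.5   81.3] mean [ 563.7 -242.5   79.4]
pics/side11.npz 62 76 63 enc [array([ 563.1, -243.2]), np.float64(10.4)] min [ 553.1 -251.7   64.5] max [ 573.2 -240.7   75.8] mean [ 563.5 -248.2   70.6]
pics/side11.npz 47 54 213 enc [array([ 563.9, -241.1]), np.float64(16.8)] min [ 548.  -256.6   47.4] max [ 579.4 -231.2   52.7] mean [ 563.7 -245.4   49.8]
pics/side11.npz 15 45 270 enc [array([ 563.3, -245.3]), np.float64(16.5)] min [ 547.5 -257.8   15.6] max [ 579.4 -243.    44.3] mean [ 563.5 -253.4   30.1]
```

```bash
python3 -m inch '{"gripper":[0,0,0,0,0,0,0,0,0],"translation":[[0.3,0.01,-0.3],[0.35,0.01,-0.5],[0,0,-0.5],[0,0,-0.5],[0,0,-0.4],[0,0,-0.3],[0,0,-0.12],[0,0,0],[0,0,0]],"turn":[[0,0,0],[0,0,0],[0,0,0],[0,0,0],[0,0,0],[0,0,0],[0,0,0],[0,0,0],[0,0,0]]}'
python3 -m inch '{"gripper":[0.7,0.7,0.7,0.7,0.7,0.7,0.7,0.7,1,1,1,1,1,1,1,1,1],"translation":[[0,0,0],[0,0,0],[0,0,0],[0,0,0],[0,0,0],[0,0,0],[0,0,0],[0,0,0],[0,0,0],[0,0,0],[0,0,0],[0,0,0],[0,0,0],[0,0,0],[0,0,0],[0,0,0],[0,0,0]],"turn":[[0,0,0],[0,0,0],[0,0,0],[0,0,0],[0,0,0],[0,0,0],[0,0,0],[0,0,0],[0,0,0],[0,0,0],[0,0,0],[0,0,0],[0,0,0],[0,0,0],[0,0,0],[0,0,0],[0,0,0]]}' 25
```

```text
time: 19.1
tool_pos: [564.2, -238.3, 57.9]
orientation: [3.138, 0.131, 0.001]
force: [-0.0, 0.2, 1.1]
grip_width: 93.0
gripper_force: 0.0
time: 20.8
tool_pos: [563.8, -237.9, 57.2]
orientation: [-3.139, -0.132, 0.0]
force: [-0.5, 1.3, 0.1]
grip_width: 21.1
gripper_force: 25.0
```

```bash
python3 -m inch '{"gripper":[1,1,1,1,1,1,1,1],"translation":[[0,0,0.15],[0,0,0.5],[0,0,0.8],[0,0,0.8],[0,0,0.8],[0,0,0.7],[0,0,0.35],[0,0,0]],"turn":[[0,0,0],[0,0,0],[0,0,0],[0,0,0],[0,0,0],[0,0,0],[0,0,0],[0,0,0]]}'
python3 -m inch '{"gripper":[1,1,1,1,1,1,1,1,1,1,1,1,1,1,1,1,1,1,1],"translation":[[0,0.2,0],[0,0.4,0],[0,0.7,0],[0,0.8,0],[0,0.8,0],[0,0.8,0],[0,0.8,0],[0,0.8,0],[0,0.8,0],[0,0.8,0],[0,0.8,0],[0,0.8,0],[0,0.8,0],[0,0.8,0],[0,0.6,0],[0,0.3,0],[0,0.1,0],[0,0,0],[0,0,0]],"turn":[[0,0,0],[0,0,0],[0,0,0],[0,0,-0.4],[0,0,-0.4],[0,0,-0.4],[0,0,-0.4],[0,0,-0.4],[0,0,0],[0,0,0],[0,0,0],[0,0,0],[0,0,0],[0,0,0],[0,0,0],[0,0,0],[0,0,0],[0,0,0],[0,0,0]]}'
python3 - <<'E'
from h import *
snap("wrist");snap("scene");snap("side")
E
python3 fit.py pics/wrist12.npz pics/scene13.npz pics/side14.npz | grep -v -e cork -e rest -e weight
```

```text
time: 21.6
tool_pos: [564.8, -238.7, 223.9]
orientation: [3.136, 0.131, 0.006]
force: [0.9, -0.2, -4.1]
grip_width: 21.6
gripper_force: 25.0
time: 23.5
tool_pos: [563.7, 205.1, 220.9]
orientation: [3.135, -0.198, -0.001]
force: [-1.0, -0.9, -3.7]
grip_width: 21.4
gripper_force: 25.0
pics/wrist12
pics/scene13
pics/side14
pics/wrist12.npz scale top 19000 [629.2 209. ] [148.9 187.4] 83.7
 pan 8544 [653.9 206. ] [78.7 79.1] 81.3
  z 66.0
pics/scene13.npz scale top 793 [615.1 210.1] [149.7 230. ] 83.5
 pan 417 [646.4 206.5] [78.8 73.4] 82.3
  z 65.8
 redknob 16 min [474.9 222.9  32.3] max [489.7 234.   44.4]
pics/side14.npz scale top 967 [607.9 204.6] [147.6 229.6] 83.5
 pan 228 [655.3 215.5] [50.4 75.5] 83.6
  z 63.4
 redknob 34 min [470.1 209.   33. ] max [484.8 228.6  41.7]
```

View pics/wrist12.png

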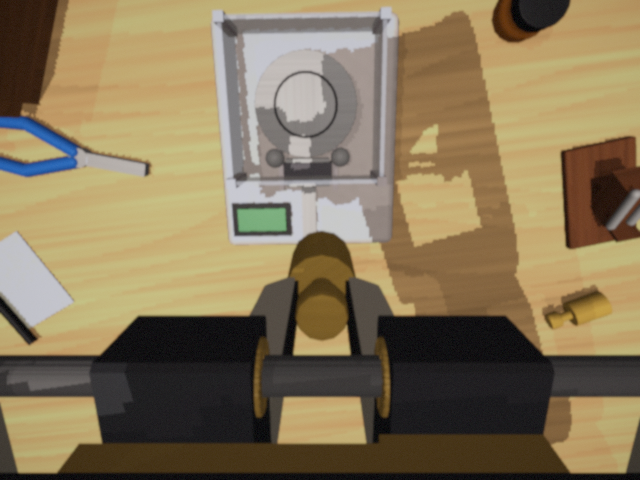

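The wrist view shows the pan clear, with the ring centred at about (306,104), and the weight held by its knob at (322,270). The knob is gone from its home position.

```bash
python3 - <<'E'
from h import *
f='pics/wrist12.npz';D=np.load(f);P=cloud(f);g=cv2.cvtColor(D['im'],cv2.COLOR_RGB2GRAY).astype(int)
print('ring px',pt(f,306,104,z=65).round(1))
bl=cv2.blackHat(g.astype(np.uint8),np.ones((9,9))) if hasattr(cv2,'blackHat') else cv2.morphologyEx(g.astype(np.uint8),cv2.MORPH_BLACKHAT,np.ones((9,9),np.uint8))
r=np.hypot(P[...,0]-654,P[...,1]-206)
m=(bl>25)&(r<32)&(r>17); v,u=np.where(m); e=cv2.fitEllipse(np.c_[u,v].astype(np.float32)); print(m.sum(),e, pt(f,*e[0],z=65).round(1))
q=np.array([pt(f,a,b,z=65)[:2] for a,b in zip(u,v)]);A=np.c_[2*q,np.ones(len(q))];s=np.linalg.lstsq(A,(q**2).sum(1),rcond=None)[0];print('circle',s[:2].round(1),np.sqrt(s[2]+s[0]**2+s[1]**2).round(1))
# shield centre: rim z 90
w=(D['d']>0)&(abs(P[...,2]-90)<2.5)&(r<100);print('rim',w.sum(),cv2.minAreaRect(P[w][:,:2].astype(np.float32)))
# held weight: points on body front
w=(D['d']>0)&(np.hypot(P[...,0]-563.7,P[...,1]-205.1)<25)&(P[...,2]<211)&(P[...,2]>165); p=P[w]
for a,b in((168,175),(175,190),(190,200),(200,212)):
    k=p[(p[:,2]>a)&(p[:,2]<b)]
    if len(k)>10: print(a,len(k),np.percentile(k,[2,98],axis=0).round(1).tolist())
E
```

```text
ring px [654.9 205.5  65. ]
645 ((-19.645172119140625, 176.98345947265625), (621.2717895507812, 942.591796875), 134.19090270996094) [632.6 476.7  65. ]
circle [552.5 255.6] 119.6
rim 3401 ((654.0969848632812, 206.05592346191406), (120.46638488769531, 120.09549713134766), 83.61957550048828)
168 96 [[568.2, 189.3, 170.5], [580.6, 219.2, 174.9]]
175 398 [[567.9, 189.1, 175.4], [580.6, 220.0, 189.6]]
190 326 [[567.5, 189.1, 190.3], [580.7, 219.9, 199.8]]
200 415 [[567.7, 189.1, 200.4], [580.7, 220.0, 210.8]]
```

```bash
python3 -m inch '{"gripper":[1,1,1,1,1,1,1,1,1,1,1,1,1,1,1],"translation":[[0.2,0.03,0],[0.5,0,0],[0.6,0,0],[0.6,0,0],[0.36,0,0],[0,0,0],[0,0,-0.3],[0,0,-0.6],[0,0,-0.6],[0,0,-0.5],[0,0,-0.3],[0,0,-0.1],[0,0,0],[0,0,0],[0,0,0]],"turn":[[0,0,0],[0,0,0],[0,0,0],[0,0,0],[0,0,0],[0,0,0],[0,0,0],[0,0,0],[0,0,0],[0,0,0],[0,0,0],[0,0,0],[0,0,0],[0,0,0],[0,0,0]]}'
python3 -m inch '{"gripper":[1,1,1,1,1,1,1],"translation":[[0,0,-0.03],[0,0,-0.03],[0,0,-0.03],[0,0,-0.03],[0,0,0],[0,0,0],[0,0,0]],"turn":[[0,0,0],[0,0,0],[0,0,0],[0,0,0],[0,0,0],[0,0,0],[0,0,0]]}'
```

```text
time: 25.15
tool_pos: [655.0, 207.4, 126.7]
orientation: [-3.135, 0.197, -0.003]
force: [-0.8, -0.3, -4.1]
grip_width: 21.2
gripper_force: 25.0
time: 25.85
tool_pos: [654.2, 207.3, 120.5]
orientation: [3.135, -0.197, -0.0]
force: [-0.1, -0.3, -3.8]
grip_width: 21.2
gripper_force: 25.0
```

```bash
python3 -m inch '{"gripper":[1,1,1,1],"translation":[[0,-0.02,0],[0,0,0],[0,0,0],[0,0,0]],"turn":[[0,0,0],[0,0,0],[0,0,0],[0,0,0]]}'
cat > chk.py <<'E'
from h import *
import sys
st=status.observe();snap("wrist"); import glob
f=max(glob.glob('pics/wrist*.npz'),key=lambda s:int(s[10:-4]));D=np.load(f);P=cloud(f)
r=np.hypot(P[...,0]-654,P[...,1]-206);ok=D['d']>0
w=ok&(abs(P[...,2]-90)<2)&(r<100)&(r>50);print('rim',w.sum(),cv2.minAreaRect(P[w][:,:2].astype(np.float32)))
t=float(sys.argv[1]) # foot z
for a,b in((4,12),(12,30),(30,44),(45,48)):
    k=P[ok&(r<26)&(P[...,2]>t+a)&(P[...,2]<t+b)]
    if len(k)>10: print(a,len(k),np.percentile(k,[1,99],axis=0).round(1).tolist())
print(st['force'].round(2))
E
python3 chk.py 68
```

```text
time: 26.25
tool_pos: [654.2, 206.4, 120.5]
orientation: [3.135, -0.197, -0.0]
force: [0.2, 0.6, -2.7]
grip_width: 21.6
gripper_force: 25.0
pics/wrist15
rim 3534 ((670.2427368164062, 204.44175720214844), (120.35684967041016, 88.01470947265625), 83.65990447998047)
4 207 [[656.9, 190.0, 72.1], [671.3, 222.0, 79.9]]
12 529 [[657.3, 190.1, 80.3], [671.4, 221.9, 97.9]]
30 528 [[657.3, 190.1, 98.2], [671.3, 221.8, 111.8]]
45 1430 [[653.5, 191.7, 113.2], [670.8, 219.5, 115.9]]
[ 0.18  0.65 -2.71]
```

```bash
python3 -m inch '{"gripper":[1,1,1,1,1,1,1,1,1,1],"translation":[[0,0,-0.02],[0,0,-0.02],[0,0,-0.02],[0,0,-0.02],[0,0,-0.02],[0,0,0],[0,0,0],[0,0,0],[0,0,0],[0,0,0]],"turn":[[0,0,0],[0,0,0],[0,0,0],[0,0,0],[0,0,0],[0,0,0],[0,0,0],[0,0,0],[0,0,0],[0,0,0]]}'
python3 -m inch '{"gripper":[1,1,1,1,1,1,1,1],"translation":[[0,0,-0.02],[0,0,-0.02],[0,0,-0.01],[0,0,0],[0,0,0],[0,0,0],[0,0,0],[0,0,0]],"turn":[[0,0,0],[0,0,0],[0,0,0],[0,0,0],[0,0,0],[0,0,0],[0,0,0],[0,0,0]]}'
```

```text
time: 27.3
tool_pos: [654.2, 206.5, 116.5]
orientation: [3.135, -0.197, -0.0]
force: [-0.6, -1.1, -3.1]
grip_width: 21.0
gripper_force: 25.0
time: 28.1
tool_pos: [654.2, 206.5, 114.5]
orientation: [3.135, -0.197, -0.0]
force: [-0.3, -0.6, -1.4]
grip_width: 21.4
gripper_force: 25.0
```

```bash
python3 -m inch '{"gripper":[1,1,1,1,1,1,1],"translation":[[0,0,-0.02],[0,0,-0.02],[0,0,0],[0,0,0],[0,0,0],[0,0,0],[0,0,0]],"turn":[[0,0,0],[0,0,0],[0,0,0],[0,0,0],[0,0,0],[0,0,0],[0,0,0]]}'
python3 -c "
from station import status
import numpy as np
print(status.observe()['force'])"
```

```text
time: 28.8
tool_pos: [654.2, 206.5, 112.9]
orientation: [3.135, -0.197, -0.0]
force: [0.4, 0.6, -0.4]
grip_width: 21.3
gripper_force: 25.0
[ 0.36208602  0.61189786 -0.44689553]
```

```bash
python3 -m inch '{"gripper":[0.72,0.68,0.6,0.5,0.4,0.3,0.2,0.2,0.2,0.2],"translation":[[0,0,0],[0,0,0],[0,0,0],[0,0,0],[0,0,0],[0,0,0],[0,0,0],[0,0,0],[0,0,0],[0,0,0]],"turn":[[0,0,0],[0,0,0],[0,0,0],[0,0,0],[0,0,0],[0,0,0],[0,0,0],[0,0,0],[0,0,0],[0,0,0]]}'
python3 -m inch '{"gripper":[0.2,0.2,0.2,0.2,0.2,0.2,0.2,0.2,0.2,0.2,0.2,0.2],"translation":[[0,0,0.1],[0,0,0.3],[0,0,0.5],[0,0,0.6],[0,0,0.6],[-0.5,0,0.6],[-0.8,0,0.5],[-0.8,0,0],[-0.4,0,0],[0,0,0],[0,0,0],[0,0,0]],"turn":[[0,0,0],[0,0,0],[0,0,0],[0,0,0],[0,0,0],[0,0,0],[0,0,0],[0,0,0],[0,0,0],[0,0,0],[0,0,0],[0,0,0]]}'
python3 chk.py 60; python3 - <<'E'
from h import *
snap("side")
D=np.load('pics/wrist16.npz');P=cloud('pics/wrist16.npz');r=np.hypot(P[...,0]-654,P[...,1]-206)
k=P[(D['d']>0)&(r<25)&(P[...,2]>126)&(P[...,2]<145)];print('knob',len(k),cv2.minEnclosingCircle(k[:,:2].astype(np.float32)),np.percentile(k[:,2],90))
k=P[(D['d']>0)&(r<38)&(r>24)&(P[...,2]>50)&(P[...,2]<70)];print('pan z',np.median(k[:,2]))
a=cv2.imread('pics/side17.png')[150:290,220:400];b=cv2.imread('pics/wrist16.png')
cv2.imwrite('pics/crop4.png',np.hstack([cv2.resize(a,(400,311)),cv2.resize(b,(400,311))]))
E
```

```text
time: 29.8
tool_pos: [654.2, 206.4, 112.9]
orientation: [3.135, -0.197, -0.0]
force: [0.4, -0.4, -1.1]
grip_width: 74.3
gripper_force: 0.0
time: 31.0
tool_pos: [555.3, 206.4, 241.1]
orientation: [-3.135, 0.198, -0.001]
force: [-1.2, 0.4, 0.6]
grip_width: 74.5
gripper_force: 0.0
pics/wrist16
rim 2774 ((654.071044921875, 206.06900024414062), (119.9994125366211, 120.00261688232422), 83.58012390136719)
12 21 [[637.2, 191.3, 73.6], [647.2, 214.3, 89.5]]
30 18 [[637.4, 191.5, 91.0], [646.9, 213.0, 103.3]]
45 806 [[638.0, 190.9, 105.2], [670.0, 222.6, 107.9]]
[-1.15  0.36  0.64]
pics/side17
knob 916 ((654.0119018554688, 206.52247619628906), 10.890908241271973) 137.67425301107727
pan z 60.85312062530312
```

View pics/crop4.png

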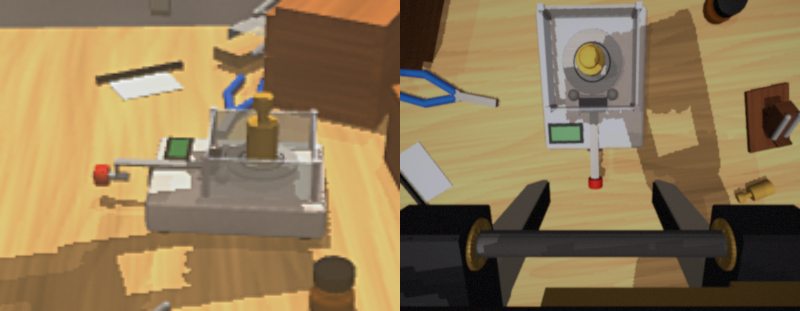

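The crops show the weight upright inside the ring: side (263,135), wrist (592,58). It is 0.5 mm off centre and the pan has sunk about 5 mm. The lock knob is out (side (101,173)) and the fingers are clear, so I hand in.

```bash
python3 -c "
from station import ticket
print(ticket.close_job())"
```

```text
the job is handed in; nothing more can be done
None
```

The lock knob is pulled out. The weight was stood on the cork pad and let go, then set upright in the pan's ring, about 0.5 mm off centre with the pan sunk about 5 mm, and released. I handed the job in at about 31 s; no verdict was returned.

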